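# Press the sample pots shut, cleanest first

## Task

Close three sample pots so that nothing is carried over from the dirtier to the cleaner: with a fingertip, press each raised lid straight down until the lid is fully home, first the white lid, then the green, then the orange, each one gently. Leave the blue pot alone with its lid raised, because it is still airing. Only press: do not lift, shift or tip any pot, and leave the glassware and everything else where it stands.

Things in the scene. Friction and masses are not known exactly. Their poses are not given: they have to be found in the camera images.
- pot_white: Loose, upright sample pot of clear plastic, 60 mm across, with a white shoulder ring 66 mm across whose top is 60 mm above the table, a black neck above the ring, two white plastic coupons inside and one push-on lid, white too. About 0.25 kg with its lid. Origin: centre of the underside; z up.
- lid_white (a joint): How far the white lid has been pushed down its pot, in m: 0 = raised 10 mm above the ring (black neck showing), 0.010 = fully home, its rim on the ring, a hard stop. It starts anywhere from 0 to 0.003. It slides straight down against a steady friction of about 4 N and stays where it is left, without springing back.
- lid_white_top (a point): Middle of the top of the soft black rubber button that tops the white lid. The lid is a disc 66 mm across and 18 mm tall; the button on it is 44 mm across, 7 mm tall, gives 1 mm per 1.8 N (6.5 mm at most) and springs back when let go. Untouched, this point is 85 mm above the table when the lid is home, up to 95 mm when raised.
- pot_green: Loose, upright sample pot of clear plastic, 60 mm across, with a white shoulder ring 66 mm across whose top is 82 mm above the table, a black neck above the ring, two green plastic coupons inside and one push-on lid, green too. About 0.25 kg with its lid. Origin: centre of the underside; z up.
- lid_green (a joint): How far the green lid has been pushed down its pot, in m: 0 = raised 10 mm above the ring (black neck showing), 0.010 = fully home, its rim on the ring, a hard stop. It starts anywhere from 0 to 0.003. It slides straight down against a steady friction of about 4 N and stays where it is left, without springing back.
- lid_green_top (a point): Middle of the top of the soft black rubber button that tops the green lid. The lid is a disc 66 mm across and 18 mm tall; the button on it is 44 mm across, 7 mm tall, gives 1 mm per 1.8 N (6.5 mm at most) and springs back when let go. Untouched, this point is 107 mm above the table when the lid is home, up to 117 mm when raised.
- pot_orange: Loose, upright sample pot of clear plastic, 60 mm across, with a white shoulder ring 66 mm across whose top is 70 mm above the table, a black neck above the ring, two orange plastic coupons inside and one push-on lid, orange too. About 0.25 kg with its lid. Origin: centre of the underside; z up.
- lid_orange (a joint): How far the orange lid has been pushed down its pot, in m: 0 = raised 10 mm above the ring (black neck showing), 0.010 = fully home, its rim on the ring, a hard stop. It starts anywhere from 0 to 0.003. It slides straight down against a steady friction of about 4 N and stays where it is left, without springing back.
- lid_orange_top (a point): Middle of the top of the soft black rubber button that tops the orange lid. The lid is a disc 66 mm across and 18 mm tall; the button on it is 44 mm across, 7 mm tall, gives 1 mm per 1.8 N (6.5 mm at most) and springs back when let go. Untouched, this point is 95 mm above the table when the lid is home, up to 105 mm when raised.
- pot_blue: Loose, upright sample pot of clear plastic, 60 mm across, with a white shoulder ring 66 mm across whose top is 75 mm above the table, a black neck above the ring, two blue plastic coupons inside and one push-on lid, blue too. About 0.25 kg with its lid. Origin: centre of the underside; z up.
- lid_blue (a joint): How far the blue lid has been pushed down its pot, in m: 0 = raised 10 mm above the ring (black neck showing), 0.010 = fully home, its rim on the ring, a hard stop. It starts anywhere from 0 to 0.003. It slides straight down against a steady friction of about 4 N and stays where it is left, without springing back.
- lid_blue_top (a point): Middle of the top of the soft black rubber button that tops the blue lid. The lid is a disc 66 mm across and 18 mm tall; the button on it is 44 mm across, 7 mm tall, gives 1 mm per 1.8 N (6.5 mm at most) and springs back when let go. Untouched, this point is 100 mm above the table when the lid is home, up to 110 mm when raised.
- flask0: Loose green glass conical flask, 82 mm across the foot, 122 mm tall. Origin: centre of the underside.
- flask1: Loose clear glass conical flask, 82 mm across the foot, 122 mm tall. Origin: centre of the underside.
- dish0: Loose stack of two covered amber culture dishes, 62 mm across, 32 mm tall. Origin: centre of the underside.
- dish1: Loose covered amber culture dish, 62 mm across, 16 mm tall. Origin: centre of the underside.
- pipette: Loose pipette lying down, 219 mm long, 24 mm wide, 22 mm tall, along its own x, thin tip to +x. Origin: underside, near the middle of its length.
- sprayer: Loose grey spray bottle with a white head, 74 mm across, 191 mm tall. Origin: centre of the underside.

How it is judged:
On the way, in this order (a step that is already met when the one before it is completed fails the run):
1. the white lid is fully home (value of joint lid_white above 0.0085 m), for 0.1 s.
2. the green lid is fully home (value of joint lid_green above 0.0085 m), for 0.1 s.
3. the orange lid is fully home (value of joint lid_orange above 0.0085 m), for 0.1 s.
At the end, for the whole second after the job is handed in: The white, green and orange lids are home to within 1.5 mm, the blue lid is pushed down no further than 5 mm, and all four pots stand upright (within 0.1 rad), at rest, within 20 mm of where they started (value of joint each of lid_white, lid_green, lid_orange above 0.0085 m and value of joint lid_blue below 0.005 m and distance of each of pot_white, pot_green, pot_orange, pot_blue from where it was at the start of the episode below 0.02 m and angle between each of pot_white, pot_green, pot_orange, pot_blue's own z axis and vertical below 0.1 rad and linear speed of each of pot_white, pot_green, pot_orange, pot_blue below 0.02 m/s); the robot touches nothing.
It fails at once if a lid is pushed down (past half its travel) before the lid ahead of it in the order is home ((value of joint lid_green above 0.005 m and value of joint lid_white below 0.0085 m) or (value of joint lid_orange above 0.005 m and value of joint lid_green below 0.0085 m)).
It fails at once if the lid of the blue pot is pushed down, or the blue pot is pressed or knocked with more than 3 N (value of joint lid_blue above 0.005 m or contact force between the fingers and pot_blue above 3 N).
It fails at once if a pot is pressed with more than 25 N (contact force between the fingers and pot_white above 25 N or contact force between the fingers and pot_green above 25 N or contact force between the fingers and pot_orange above 25 N or contact force between the fingers and pot_blue above 25 N).
It fails at once if a pot is lifted more than 8 mm, shifted more than 20 mm or tipped more than 0.2 rad (height (world z) of any of pot_white, pot_green, pot_orange, pot_blue above 0.008 m or distance of any of pot_white, pot_green, pot_orange, pot_blue from where it was at the start of the episode above 0.02 m or angle between any of pot_white, pot_green, pot_orange, pot_blue's own z axis and vertical above 0.2 rad).
It fails at once if a flask, dish, the pipette or the spray bottle is moved more than 20 mm (distance of any of flask0, flask1, dish0, dish1, pipette, sprayer from where it was at the start of the episode above 0.02 m).
It also fails if it takes over 48 s, if anything falls off the work surface, if the arm or the gripper's body presses on something with over 40 N, if the wrist force passes 120 N, or if a joint passes its speed limit or range.

## Robot

A 7-joint arm with a two-finger parallel gripper is mounted at the origin on the work surface. World frame = base frame: x ahead of the robot, y to its left, z up, the work surface at z = 0. Lengths are in m, angles in rad, forces in N, time in s.
With the tool pointing down it reaches from about 0.4 to 0.85 m from the base axis. Payload 10.4 kg.
Tool frame: the origin (TCP) lies midway between the tips of the shut fingers; the grasp point (between the pads) lies 19 mm behind it; z points along the fingers, y is the line along which they close (so a half turn about z gives the same grasp; the last joint's range is limited). The gripper opens to 87 mm and grips with 3 to 60 N. Pads are 19 mm wide; open, the fingers measure 117 mm over their backs; the gripper's body (75 mm by 190 mm) begins 51 mm behind the grasp point.
Start: joints at [1.115, 0.332, -0.065, 1.46, 0.022, 1.35, -0.088], TCP at [0.262, -0.567, 0.192] pointing down, gripper open.
Joint ranges: [-2.6, 2.6], [-0.5, 2.12], [-1.47, 1.34], [0.16, 2.42], [-1.27, 4.41], [0.06, 2.06], [-2.6, 2.6]. Speed limits (rad/s): [2.22, 2.22, 2.79, 2.79, 3.14, 3.14, 3.14].

## Interface

Orientations are given as a unit quaternion [x, y, z, w].
In Python, from bench import r gives the robot as it stands.
- The arm moves only by the tool move_arm, never from a script. Its argument "targets" is a list of rows, each a list of 3 entries, a list of its own where there are three numbers: the shift along the tool's x, y, z in cm, then the turn, a rotation vector about the tool's x, y, z in rad, then the opening in per cent of the stroke, from 0 (shut) to 100 (fully open). In form: [[[x, y, z], [wx, wy, wz], gripper], ...]. A call has 1 to 20 rows; each row shifts and turns the commanded pose from where the row before left it, along the tool's axes as they then stand; what a row does not reach is not made up. A row lasts 1/8 s, in which the tool goes at most 62.5 mm and 10.7 degrees, less where a joint would pass 70% of its speed; a pose out of reach is approached as far as the arm can. A call with a gripper value outside its range is refused whole. The fingers move at their own pace and stop on an object; "grip_force" is the grip in N (left out, the last holds). Time passes only in rows, so rows that do not move let the fingers close. It gives the time, the measured TCP pose, the force, the opening and the grip force at its end, in the units of the state.
- r.read_state(): the state, without advancing time (a new reading comes with each control period).
- r.camera(name): name is "side" or "top" or "wrist"; returns a dict with "image" (480x640x3 uint8, blue, green, red), "vertical_fov" (degrees; the focal length in pixels is half the picture's height over the tangent of half this angle, whatever the lens; pixels are square), "cx", "cy" (the principal point, pixels), "cam_to_world" (4x4, takes a point from camera to world coordinates). Camera axes: x right, y down, z forward; pixel columns grow to the right and rows downward; lengths in m; the calibration is good to about 2 mm. The wrist camera is an equidistant fisheye: a pixel r from the principal point sees the ray r / f radians off the axis. A picture is of the moment at which its call begins. There is no depth.
- r.close_job(): hands the job in; it is judged then, once.
The state is a dict: "time": time; "joint_positions": joint angles; "joint_vel": joint speeds; "joint_torque": joint torques, N m; "ee_pos": TCP position; "eef_rot": TCP orientation; "ft_force": force on the tool from outside, world axes, zero at the start; "torque": the same for the moment, N m; "width": finger opening in m; "grip_force": force on a finger pad.
Only numpy, scipy, OpenCV 4.12 (cv2) and the standard library are available. Lean on these libraries where they do the work, as an engineer would, in place of code of your own. Each camera call takes 0.05 s, during which the arm holds its last target. There are 200 camera calls.

## Working session

There is one attempt and no reset: what is moved stays moved. The work goes in short steps, Python scripts to look and compute and a tool call to move; the robot and the scene stay as the last step left them, time stands still between calls to the robot, and variables do not carry over. Pictures are saved under pics/ and viewed, at most 10 in all, crops included, and the job is handed in when it is done.

Besides the shell and the picture viewer there is one more tool, called after "Call:" by a JSON object that holds its "fn" and its "kwargs", one argument or row to a line. move_arm: Moves the arm, as the interface text tells. Its arguments: {"type":"object","properties":{"targets":{"type":"array"},"grip_force":{"type":"number"}},"required":["targets"]}

```bash
mkdir -p pics
cat > h.py <<'E'
import numpy as np, cv2
from bench import r
def ray(c,u,v):
    f=240/np.tan(np.radians(c["vertical_fov"]/2)); M=np.array(c["cam_to_world"])
    d=M[:3,:3]@np.array([(u-c["cx"])/f,(v-c["cy"])/f,1]); return M[:3,3],d
def atz(c,u,v,z):
    o,d=ray(c,u,v); return o+d*(z-o[2])/d[2]
def proj(c,p):
    f=240/np.tan(np.radians(c["vertical_fov"]/2)); M=np.array(c["cam_to_world"])
    q=M[:3,:3].T@(np.array(p)-M[:3,3]); return q[0]/q[2]*f+c["cx"],q[1]/q[2]*f+c["cy"]
E
python3 - <<'E'
from h import *
import pickle
for n in("top","side"):
    c=r.camera(n); cv2.imwrite(f"pics/{n}0.png",c["image"]); pickle.dump(c,open(n+".pkl","wb"))
    print(n,c["vertical_fov"],np.round(c["cam_to_world"],3).tolist())
s=r.read_state(); print(s["time"],s["ee_pos"],s["eef_rot"],s["ft_force"])
E
```

```text
top 42.82168868398661 [[0.025, -0.994, 0.108, 0.374], [-0.999, -0.027, -0.021, 0.092], [0.024, -0.107, -0.994, 1.369], [0.0, 0.0, 0.0, 1.0]]
side 43.03233670997125 [[-0.759, 0.403, -0.511, 1.24], [0.65, 0.493, -0.578, 0.903], [0.018, -0.771, -0.636, 0.989], [0.0, 0.0, 0.0, 1.0]]
0.1 [ 0.26195243 -0.56701584  0.19115337] [ 9.76672980e-01  2.14731175e-01 -1.78782368e-04 -6.17751325e-04] [ 0.08967421 -0.36700877  0.79057201]
```

View pics/top0.png

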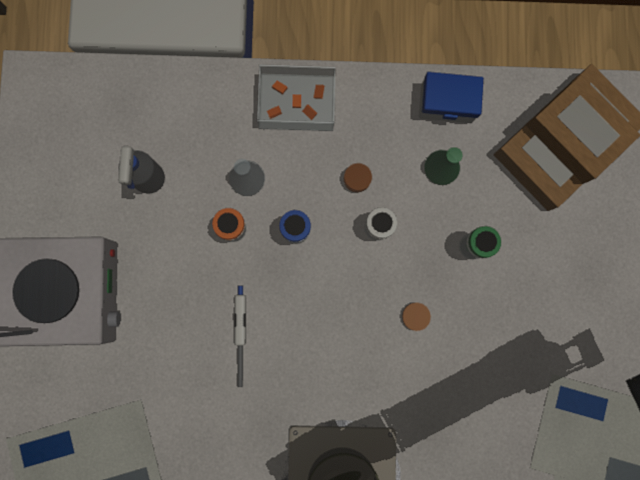

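View pics/side0.png

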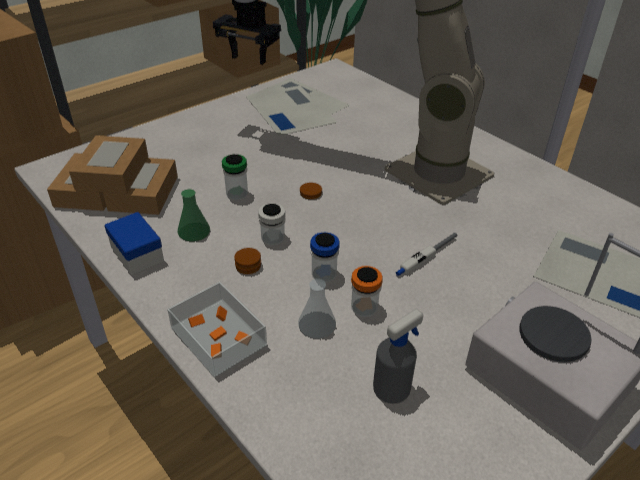

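Run:
```python
from h import *
import pickle
from scipy.optimize import least_squares
T,S=[pickle.load(open(n+".pkl","rb")) for n in("top","side")]
print("tcp proj",proj(T,[.262,-.567,.191]),proj(S,[.262,-.567,.191]))
def blob(c,u,v,R=16):
    g=c["image"].max(2); p=g[v-R:v+R+1,u-R:u+R+1]
    m=(p<45).astype(np.uint8); n,l,st,ce=cv2.connectedComponentsWithStats(m)
    k=min(range(1,n),key=lambda i:(-st[i,4] if st[i,4]>40 else 0)+3*np.hypot(*(ce[i]-R)))
    return ce[k]+[u-R,v-R],st[k,2:5]
for n,tp,sp,z in(("white",(381,223),(271,210),.092),("green",(486,242),(234,159),.114),("orange",(228,223),(367,273),.102),("blue",(294,226),(324,240),.107)):
    a,sa=blob(T,*tp,R=14); b,sb=blob(S,*sp,R=10)
    P=atz(T,*a,z)
    f=lambda p:np.r_[np.subtract(proj(T,p),a),np.subtract(proj(S,p),b)]
    q=least_squares(f,P)
    print(n,a.round(1),sa,b.round(1),sb,"P@z",P.round(4),"stereo",q.x.round(4),"res",q.fun.round(1),"side pred",np.round(proj(S,P),1))
for n,u,v,z in(("spray",150,172,.1),("sprayhead",127,165,.18),("flask1",246,178,.06),("flask0",442,167,.06)):print(n,atz(T,u,v,z).round(3))
```

```text
tcp proj (np.float64(645.6538859782042), np.float64(372.1756340492347)) (np.float64(249.853466213496), np.float64(70.15071074281806))
white [381.8 222. ] [ 19  19 284] [271.2 209.4] [ 17  12 160] P@z [ 0.552  -0.0687  0.092 ] stereo [ 0.5536 -0.0702  0.0891] res [ 0.5 -0.5  0.9  0.2] side pred [272.9 208.7]
green [485.7 241.2] [ 21  20 323] [233.6 159.1] [ 16  10 128] P@z [ 0.5148 -0.2828  0.114 ] stereo [ 0.5163 -0.2844  0.1124] res [ 0.5 -0.6  1.   0.2] side pred [235.3 158.9]
orange [227.2 222.7] [ 20  19 289] [366.7 274.5] [ 20  14 226] P@z [0.5402 0.2551 0.102 ] stereo [0.5418 0.2539 0.1003] res [ 0.7 -0.6  1.   0.1] side pred [368.7 273.9]
blue [294.4 224.9] [ 20  19 306] [324.6 239.6] [ 18  14 203] P@z [0.5388 0.1152 0.107 ] stereo [0.5402 0.114  0.1055] res [ 0.6 -0.6  0.9  0.1] side pred [326.4 239.2]
spray [0.643 0.421 0.1  ]
sprayhead [0.639 0.446 0.18 ]
flask1 [0.645 0.224 0.06 ]
flask0 [ 0.682 -0.203  0.06 ]
```

Call:
{"fn": "move_arm", "kwargs": {
  "targets": [
    [[1.5,-1,0],[0,0,0],0],
    [[3,-2.1,0],[0,0,0],0],
    [[3,-2.1,0],[0,0,0],0],
    [[3,-2.1,0],[0,0,0],0],
    [[3,-2.1,0],[0,0,0],0],
    [[3,-2.1,0],[0,0,0],0],
    [[3,-2.1,0],[0,0,0],0],
    [[3,-2.1,0],[0,0,0],0],
    [[3,-2.1,0],[0,0,0],0],
    [[3,-2.1,0],[0,0,0],0],
    [[3,-2.1,0],[0,0,0],0],
    [[3,-2.1,0],[0,0,0],0],
    [[3,-2.1,0],[0,0,0],0],
    [[3,-2.1,0],[0,0,0],0],
    [[3,-2.1,0],[0,0,0],0],
    [[3,-2.1,0],[0,0,0],0],
    [[0.8,-0.5,0],[0,0,0],0],
    [[0,0,0],[0,0,0],0],
    [[0,0,0],[0,0,0],0]
  ]
}}

```text
time: 2.48
ee_pos: [0.5526, -0.0706, 0.1918]
eef_rot: [0.977, 0.214, -0.0, 0.0]
ft_force: [0.5, 0.8, -0.2]
width: 0.0004
grip_force: 0.0
```

Call:
{"fn": "move_arm", "kwargs": {
  "targets": [
    [[0,0,2],[0,0,0],0],
    [[0,0,2],[0,0,0],0],
    [[0,0,2],[0,0,0],0],
    [[0,0,1.5],[0,0,0],0],
    [[0,0,1],[0,0,0],0],
    [[0,0,0.4],[0,0,0],0],
    [[0,0,0.2],[0,0,0],0],
    [[0,0,0],[0,0,0],0],
    [[0,0,0],[0,0,0],0]
  ]
}}

```text
time: 3.6
ee_pos: [0.5534, -0.0694, 0.1013]
eef_rot: [0.977, 0.215, 0.0, 0.0]
ft_force: [0.0, -0.1, 0.8]
width: 0.0005
grip_force: 0.0
```

Run:
```python
from h import *
a=r.camera("side")["image"][120:300,180:420]; cv2.imwrite("pics/s1.png",cv2.resize(a,None,fx=3,fy=3,interpolation=2))
```

```text
(no output)
```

View pics/s1.png

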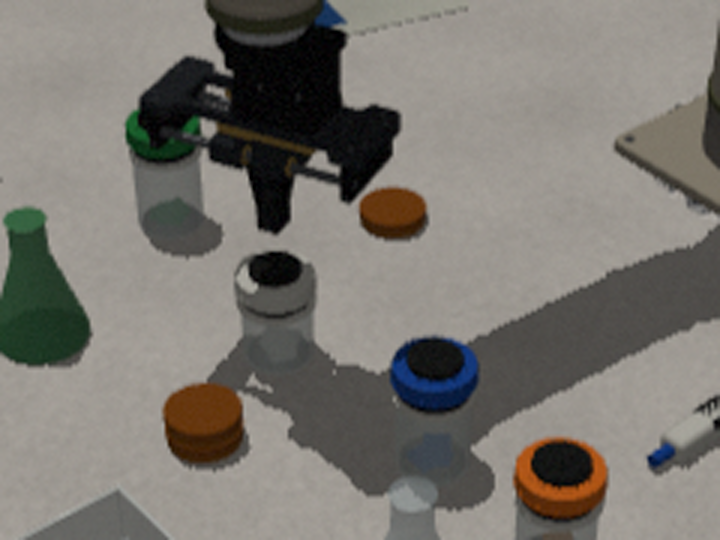

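Run:
```python
from h import *
S=r.camera("side");T=r.camera("top")
s=r.read_state();p=s["ee_pos"];print(p,s["joint_positions"].round(3) if hasattr(s["joint_positions"],'round') else s["joint_positions"])
for dz in(0,.01,.02,.03):print(dz,np.round(proj(S,p+[0,0,dz]),1))
a=T["image"][130:290,300:520]; b=S["image"][170:230,240:300]
W=r.camera("wrist")["image"]
o=np.hstack([cv2.resize(x,(400,300),interpolation=2) for x in(a,W)]); 
o=np.vstack([o,np.hstack([cv2.resize(b,(300,300),interpolation=0),np.zeros((300,500,3),np.uint8)])]);cv2.imwrite("pics/m.png",o)
```

```text
[ 0.55327531 -0.06945443  0.10107042] [ 0.454  0.293 -0.48   1.735  0.147  1.148 -1.207]
0 [272.2 205.8]
0.01 [272.1 202.4]
0.02 [271.9 199.1]
0.03 [271.8 195.7]
```

View pics/m.png

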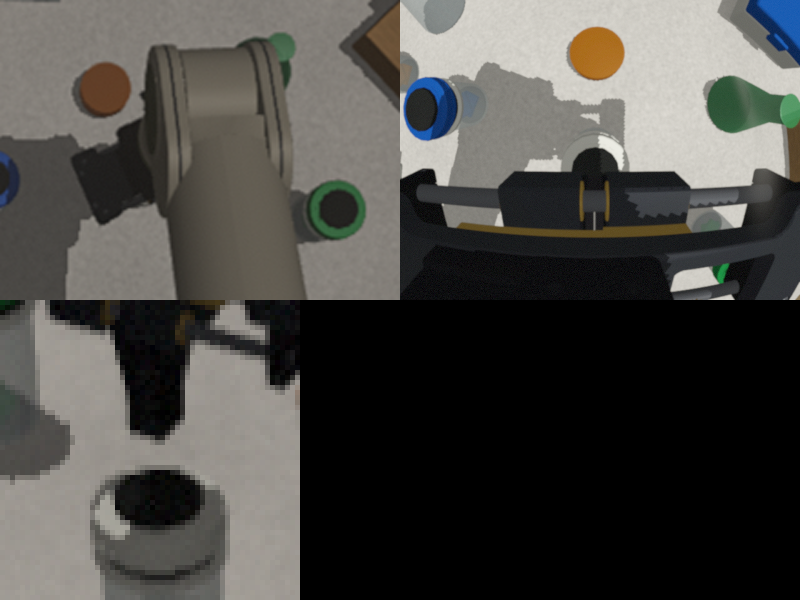

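Run:
```python
from h import *
W=r.camera("wrist");p=np.array(r.read_state()["ee_pos"]);M=np.array(W["cam_to_world"])
f=240/np.tan(np.radians(W["vertical_fov"]/2)); print(W["vertical_fov"],f,W["cx"],W["cy"],M.round(3).tolist())
def fp(q):
    q=M[:3,:3].T@(np.array(q)-M[:3,3]); h=np.hypot(q[0],q[1]); t=np.arctan2(h,q[2]); return W["cx"]+f*t*q[0]/h,W["cy"]+f*t*q[1]/h
im=cv2.resize(W["image"],(800,600)).copy()
L={"tcp":p,"tcp+25":p+[0,0,.025],"white":[.5535,-.0695,.091],"wring":[.5535,-.0695,.0],"blue":[.540,.1145,.106],"green":[.516,-.284,.113]}
for k,q in L.items():
    u=np.array(fp(q)); print(k,u.round(1)); cv2.drawMarker(im,tuple((u*1.25).astype(int)),(0,0,255),0,12); cv2.putText(im,k,tuple((u*1.25+5).astype(int)),0,.4,(255,0,255))
cv2.imwrite("pics/w.png",im)
```

```text
65.70646984690485 371.64829954431775 310.645029705717 250.02726883421394 [[0.419, -0.881, -0.219, 0.613], [-0.908, -0.407, -0.1, -0.042], [-0.0, 0.24, -0.971, 0.294], [0.0, 0.0, 0.0, 1.0]]
tcp [310.8 281.8]
tcp+25 [310.8 298.4]
white [311.2 275.8]
wring [311.1 241.2]
blue [ 32.3 178. ]
green [545.  433.4]
```

View pics/w.png

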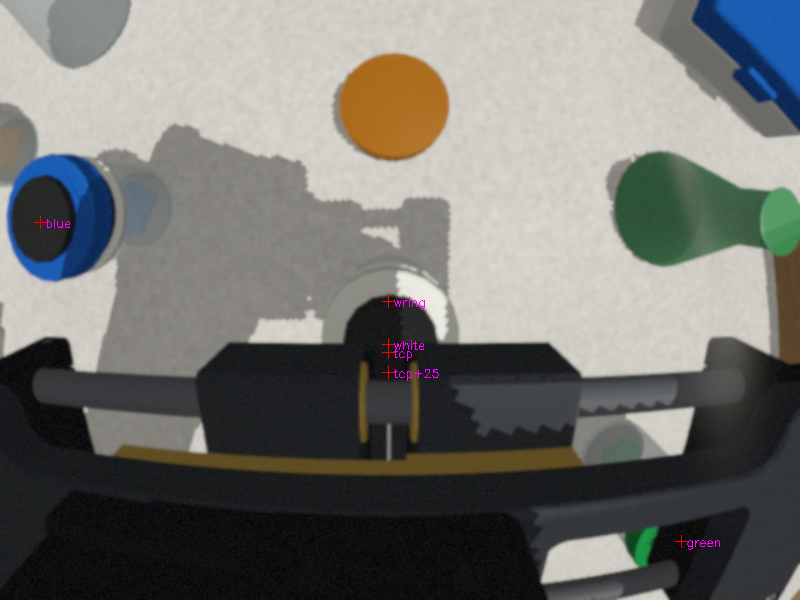

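The side and wrist views show the fingertip centred over the white button (side px 271,198 against button 271,209). It looks about 2 cm higher than the reported TCP, so I will press by force feedback in small steps.

Call:
{"fn": "move_arm", "kwargs": {
  "targets": [
    [[0,0,0.2],[0,0,0],0],
    [[0,0,0.2],[0,0,0],0],
    [[0,0,0.2],[0,0,0],0],
    [[0,0,0.2],[0,0,0],0],
    [[0,0,0.2],[0,0,0],0],
    [[0,0,0],[0,0,0],0],
    [[0,0,0],[0,0,0],0]
  ]
}}

```text
time: 4.72
ee_pos: [0.5532, -0.0694, 0.0909]
eef_rot: [0.977, 0.215, 0.0, 0.0]
ft_force: [0.3, 0.5, 0.0]
width: 0.0004
grip_force: 0.0
```

Call:
{"fn": "move_arm", "kwargs": {
  "targets": [
    [[0,0,0.2],[0,0,0],0],
    [[0,0,0.2],[0,0,0],0],
    [[0,0,0.2],[0,0,0],0],
    [[0,0,0],[0,0,0],0]
  ]
}}

```text
time: 5.22
ee_pos: [0.553, -0.0694, 0.0846]
eef_rot: [0.977, 0.215, -0.0, -0.0]
ft_force: [0.4, -1.5, 0.0]
width: 0.0004
grip_force: 0.0
```

Call:
{"fn": "move_arm", "kwargs": {
  "targets": [
    [[0,0,0.2],[0,0,0],0],
    [[0,0,0.2],[0,0,0],0],
    [[0,0,0],[0,0,0],0]
  ]
}}

```text
time: 5.6
ee_pos: [0.553, -0.0694, 0.0806]
eef_rot: [0.977, 0.215, -0.0, -0.0]
ft_force: [-0.2, -0.2, 0.0]
width: 0.0005
grip_force: 0.0
```

Run:
```python
from h import *
S=r.camera("side"); s=r.read_state(); print(s["ft_force"],s["torque"],np.round(s["joint_torque"],2),s["ee_pos"])
b=S["image"][170:260,220:300];cv2.imwrite("pics/s2.png",cv2.resize(b,None,fx=6,fy=6,interpolation=0))
```

```text
[ 1.23214195  0.29156675 -0.14715057] [0.02649852 0.00704001 0.00944797] [ 0.000e+00 -5.404e+01 -4.840e+00 -3.533e+01 -3.000e-02 -7.000e-02
 -0.000e+00] [ 0.55308956 -0.06941912  0.08076956]
```

View pics/s2.png

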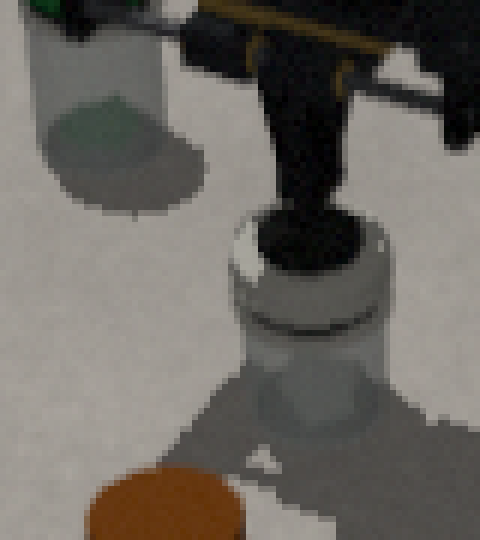

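The tip is still about 1 cm above the untouched button (tip near px 271,205), so I keep going down.

Call:
{"fn": "move_arm", "kwargs": {
  "targets": [
    [[0,0,0.2],[0,0,0],0],
    [[0,0,0.2],[0,0,0],0],
    [[0,0,0.2],[0,0,0],0],
    [[0,0,0.2],[0,0,0],0],
    [[0,0,0],[0,0,0],0]
  ]
}}

```text
time: 6.28
ee_pos: [0.553, -0.0694, 0.0727]
eef_rot: [0.977, 0.215, -0.0, -0.0]
ft_force: [-0.4, -0.0, -0.0]
width: 0.0005
grip_force: 0.0
```

Call:
{"fn": "move_arm", "kwargs": {
  "targets": [
    [[0,0,0.2],[0,0,0],0],
    [[0,0,0.2],[0,0,0],0],
    [[0,0,0],[0,0,0],0]
  ]
}}

```text
time: 6.65
ee_pos: [0.553, -0.0694, 0.0686]
eef_rot: [0.977, 0.215, -0.0, -0.0]
ft_force: [0.2, 0.2, -0.1]
width: 0.0004
grip_force: 0.0
```

Call:
{"fn": "move_arm", "kwargs": {
  "targets": [
    [[0,0,0.2],[0,0,0],0],
    [[0,0,0],[0,0,0],0]
  ]
}}

```text
time: 6.9
ee_pos: [0.553, -0.0694, 0.0667]
eef_rot: [0.977, 0.215, -0.0, -0.0]
ft_force: [0.5, -0.0, -0.1]
width: 0.0007
grip_force: 0.0
```

Call:
{"fn": "move_arm", "kwargs": {
  "targets": [
    [[0,0,0.2],[0,0,0],0],
    [[0,0,0],[0,0,0],0]
  ]
}}

```text
time: 7.15
ee_pos: [0.553, -0.0695, 0.0647]
eef_rot: [0.977, 0.215, -0.0, 0.0]
ft_force: [-0.6, 0.3, 0.5]
width: 0.0005
grip_force: 0.0
```

Call:
{"fn": "move_arm", "kwargs": {
  "targets": [
    [[0,0,0.2],[0,0,0],0],
    [[0,0,0],[0,0,0],0]
  ]
}}

```text
time: 7.4
ee_pos: [0.553, -0.0694, 0.0627]
eef_rot: [0.977, 0.215, -0.0, -0.0]
ft_force: [-0.3, 0.1, -0.7]
width: 0.0006
grip_force: 0.0
```

Run:
```python
from h import *
S=r.camera("side"); s=r.read_state(); print(s["ft_force"],np.round(s["joint_torque"],2),s["ee_pos"])
b=S["image"][170:260,220:300];cv2.imwrite("pics/s3.png",cv2.resize(b,None,fx=6,fy=6,interpolation=0))
```

```text
[ 0.22868556 -0.12699736 -0.45451003] [ 0.000e+00 -5.479e+01 -5.090e+00 -3.466e+01 -3.000e-02 -7.000e-02
 -0.000e+00] [ 0.55308188 -0.06945522  0.0627525 ]
```

View pics/s3.png

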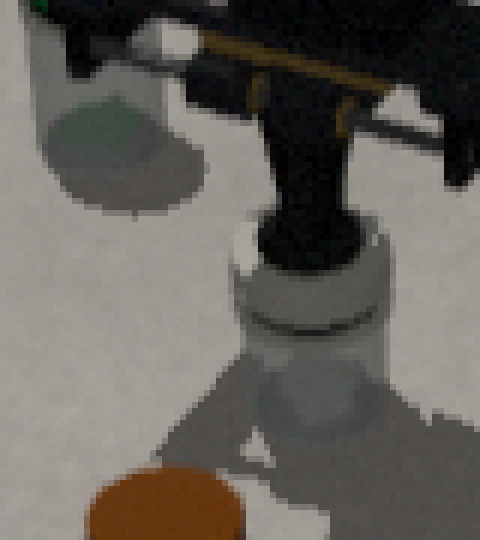

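Call:
{"fn": "move_arm", "kwargs": {
  "targets": [
    [[0,0,0.2],[0,0,0],0],
    [[0,0,0],[0,0,0],0]
  ]
}}

```text
time: 7.7
ee_pos: [0.5533, -0.0694, 0.061]
eef_rot: [0.977, 0.215, 0.0, 0.0]
ft_force: [-0.7, 0.1, 1.9]
width: 0.0008
grip_force: 1.2
```

Call:
{"fn": "move_arm", "kwargs": {
  "targets": [
    [[0,0,0.2],[0,0,0],0],
    [[0,0,0],[0,0,0],0]
  ]
}}

```text
time: 7.95
ee_pos: [0.5533, -0.0694, 0.0589]
eef_rot: [0.977, 0.215, 0.0, 0.0]
ft_force: [-0.4, 0.6, 3.5]
width: 0.0009
grip_force: 1.8
```

Call:
{"fn": "move_arm", "kwargs": {
  "targets": [
    [[0,0,0.2],[0,0,0],0],
    [[0,0,0],[0,0,0],0]
  ]
}}

```text
time: 8.2
ee_pos: [0.5533, -0.0694, 0.0568]
eef_rot: [0.977, 0.215, 0.0, 0.0]
ft_force: [-0.2, -0.1, 3.4]
width: 0.0006
grip_force: 1.8
```

Contact came at TCP z ≈ 0.062, and the lid is now sliding at about 3.5 N.

Call:
{"fn": "move_arm", "kwargs": {
  "targets": [
    [[0,0,0.2],[0,0,0],0],
    [[0,0,0.2],[0,0,0],0],
    [[0,0,0],[0,0,0],0]
  ]
}}

```text
time: 8.57
ee_pos: [0.5533, -0.0694, 0.0528]
eef_rot: [0.977, 0.215, 0.0, 0.0]
ft_force: [0.3, 0.8, 4.5]
width: 0.0002
grip_force: 1.8
```

Call:
{"fn": "move_arm", "kwargs": {
  "targets": [
    [[0,0,0.2],[0,0,0],0],
    [[0,0,0],[0,0,0],0]
  ]
}}

```text
time: 8.82
ee_pos: [0.5533, -0.0695, 0.051]
eef_rot: [0.977, 0.215, 0.0, 0.0]
ft_force: [-0.3, -0.3, 6.5]
width: 0.0009
grip_force: 3.3
```

Call:
{"fn": "move_arm", "kwargs": {
  "targets": [
    [[0,0,0.1],[0,0,0],0],
    [[0,0,0],[0,0,0],0]
  ]
}}

```text
time: 9.07
ee_pos: [0.5533, -0.0695, 0.0502]
eef_rot: [0.977, 0.215, 0.0, 0.0]
ft_force: [-0.8, -0.1, 8.2]
width: 0.0006
grip_force: 4.0
```

Call:
{"fn": "move_arm", "kwargs": {
  "targets": [
    [[0,0,0.1],[0,0,0],0],
    [[0,0,0],[0,0,0],0]
  ]
}}

```text
time: 9.32
ee_pos: [0.5533, -0.0694, 0.0494]
eef_rot: [0.977, 0.215, 0.0, 0.0]
ft_force: [-1.7, -0.3, 9.6]
width: 0.0005
grip_force: 4.8
```

The lid is home: the force rises about 1.7 N/mm, and the 7 mm of travel fits. The real tip sits 30 mm above the reported TCP. Next is green: reported contact should come near 0.085 and home near 0.077.

Call:
{"fn": "move_arm", "kwargs": {
  "targets": [
    [[0,0,-0.5],[0,0,0],0],
    [[0,0,-1.5],[0,0,0],0],
    [[0,0,-2],[0,0,0],0],
    [[0,0,-2],[0,0,0],0],
    [[0,0,-2],[0,0,0],0],
    [[-1.2,1.8,0],[0,0,0],0],
    [[-1.6,2.3,0],[0,0,0],0],
    [[-1.6,2.3,0],[0,0,0],0],
    [[-1.6,2.3,0],[0,0,0],0],
    [[-1.6,2.3,0],[0,0,0],0],
    [[-1.6,2.3,0],[0,0,0],0],
    [[-1.6,2.3,0],[0,0,0],0],
    [[-1.6,2.3,0],[0,0,0],0],
    [[0,0,0],[0,0,0],0],
    [[0,0,0],[0,0,0],0]
  ]
}}

```text
time: 11.2
ee_pos: [0.5157, -0.2831, 0.129]
eef_rot: [0.977, 0.215, 0.0, -0.0]
ft_force: [-0.5, 0.6, 0.5]
width: 0.0004
grip_force: 0.0
```

Run:
```python
from h import *
S=r.camera("side"); s=r.read_state(); print(s["ft_force"],s["ee_pos"],s["eef_rot"])
x=[S["image"][190:260,230:310],S["image"][110:200,195:285]]
cv2.imwrite("pics/s4.png",np.hstack([cv2.resize(b,(400,380),interpolation=0) for b in x]))
```

```text
[-0.07931847  0.45492774 -0.09267169] [ 0.51592531 -0.28273968  0.12904575] [ 9.76531482e-01  2.15374559e-01  9.26767713e-05 -2.36859326e-04]
```

View pics/s4.png

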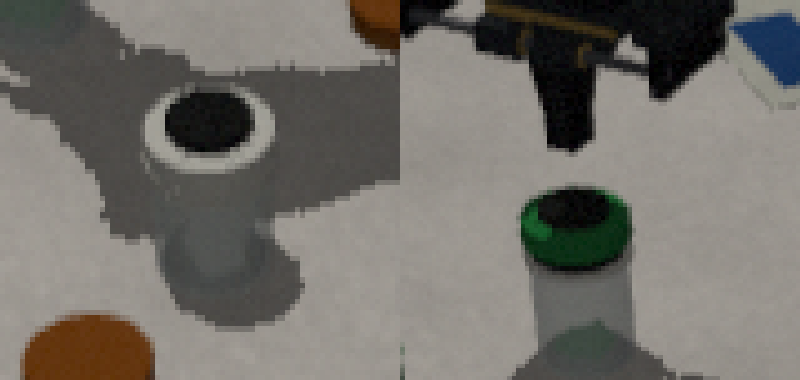

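The white neck no longer shows, so that lid is home and the pot is upright and in place. The green lid is still raised, with the tip centred over its button (crop px 570,150 over 573,208).

Call:
{"fn": "move_arm", "kwargs": {
  "targets": [
    [[0,0,1],[0,0,0],0],
    [[0,0,1],[0,0,0],0],
    [[0,0,1],[0,0,0],0],
    [[0,0,0.6],[0,0,0],0],
    [[0,0,0.2],[0,0,0],0],
    [[0,0,0.2],[0,0,0],0],
    [[0,0,0.2],[0,0,0],0],
    [[0,0,0.2],[0,0,0],0],
    [[0,0,0],[0,0,0],0]
  ]
}}

```text
time: 12.38
ee_pos: [0.5158, -0.284, 0.085]
eef_rot: [0.977, 0.215, 0.0, 0.0]
ft_force: [0.0, -0.5, 1.6]
width: 0.0007
grip_force: 0.6
```

Call:
{"fn": "move_arm", "kwargs": {
  "targets": [
    [[0,0,0.2],[0,0,0],0],
    [[0,0,0.2],[0,0,0],0],
    [[0,0,0],[0,0,0],0]
  ]
}}

```text
time: 12.75
ee_pos: [0.5158, -0.284, 0.0809]
eef_rot: [0.977, 0.215, 0.0, 0.0]
ft_force: [-0.0, 0.2, 3.5]
width: 0.0005
grip_force: 1.7
```

Call:
{"fn": "move_arm", "kwargs": {
  "targets": [
    [[0,0,0.2],[0,0,0],0],
    [[0,0,0],[0,0,0],0]
  ]
}}

```text
time: 13.0
ee_pos: [0.5158, -0.284, 0.0788]
eef_rot: [0.977, 0.215, 0.0, 0.0]
ft_force: [-0.5, 0.4, 3.7]
width: 0.0003
grip_force: 1.8
```

Call:
{"fn": "move_arm", "kwargs": {
  "targets": [
    [[0,0,0.2],[0,0,0],0],
    [[0,0,0.2],[0,0,0],0],
    [[0,0,0],[0,0,0],0]
  ]
}}

```text
time: 13.38
ee_pos: [0.5158, -0.284, 0.0747]
eef_rot: [0.977, 0.215, 0.0, 0.0]
ft_force: [-0.1, 0.2, 4.2]
width: 0.0005
grip_force: 1.8
```

Call:
{"fn": "move_arm", "kwargs": {
  "targets": [
    [[0,0,0.2],[0,0,0],0],
    [[0,0,0],[0,0,0],0]
  ]
}}

```text
time: 13.62
ee_pos: [0.5158, -0.284, 0.0731]
eef_rot: [0.977, 0.215, 0.0, 0.0]
ft_force: [-1.2, 1.0, 6.8]
width: 0.0006
grip_force: 3.3
```

Call:
{"fn": "move_arm", "kwargs": {
  "targets": [
    [[0,0,0.1],[0,0,0],0],
    [[0,0,0],[0,0,0],0]
  ]
}}

```text
time: 13.88
ee_pos: [0.5158, -0.284, 0.0723]
eef_rot: [0.977, 0.215, 0.0, 0.0]
ft_force: [-2.1, -0.0, 8.4]
width: 0.0002
grip_force: 4.0
```

Green is home (8.4 N, rising). Next I move high across to orange.

Call:
{"fn": "move_arm", "kwargs": {
  "targets": [
    [[0,0,-0.5],[0,0,0],0],
    [[0,0,-1.5],[0,0,0],0],
    [[0,0,-2.5],[0,0,0],0],
    [[0,0,-2.5],[0,0,0],0],
    [[0.8,-1.4,0],[0,0,0],0],
    [[1.5,-2.9,0],[0,0,0],0],
    [[1.5,-2.9,0],[0,0,0],0],
    [[1.5,-2.9,0],[0,0,0],0],
    [[1.5,-2.9,0],[0,0,0],0],
    [[1.5,-2.9,0],[0,0,0],0],
    [[1.5,-2.9,0],[0,0,0],0],
    [[1.5,-2.9,0],[0,0,0],0],
    [[1.5,-2.9,0],[0,0,0],0]
  ]
}}

```text
time: 15.5
ee_pos: [0.5277, -0.005, 0.1411]
eef_rot: [0.977, 0.215, -0.001, -0.0]
ft_force: [1.1, 0.2, 0.1]
width: 0.0005
grip_force: 0.0
```

Call:
{"fn": "move_arm", "kwargs": {
  "targets": [
    [[1.5,-2.9,0],[0,0,0],0],
    [[1.5,-2.9,0],[0,0,0],0],
    [[1.5,-2.9,0],[0,0,0],0],
    [[1.5,-2.9,0],[0,0,0],0],
    [[1.5,-2.9,0],[0,0,0],0],
    [[1.5,-2.9,0],[0,0,0],0],
    [[1.5,-2.9,0],[0,0,0],0],
    [[1.5,-2.9,0],[0,0,0],0],
    [[0,0,0],[0,0,0],0],
    [[0,0,0],[0,0,0],0]
  ]
}}

```text
time: 16.75
ee_pos: [0.5397, 0.2536, 0.1412]
eef_rot: [0.977, 0.215, -0.001, 0.0]
ft_force: [0.0, -1.3, -0.7]
width: 0.0004
grip_force: 0.0
```

Run:
```python
from h import *
S=r.camera("side"); s=r.read_state(); print(s["ft_force"],s["ee_pos"],s["eef_rot"])
x=[S["image"][130:220,190:280],S["image"][200:380,280:460]]
cv2.imwrite("pics/s5.png",np.hstack([cv2.resize(b,(400,400),interpolation=0) for b in x]))
```

```text
[0.6960347  0.12675386 0.58415374] [0.54003896 0.25301984 0.14135579] [ 9.76751958e-01  2.14371743e-01 -4.22414718e-04  4.34867529e-04]
```

View pics/s5.png

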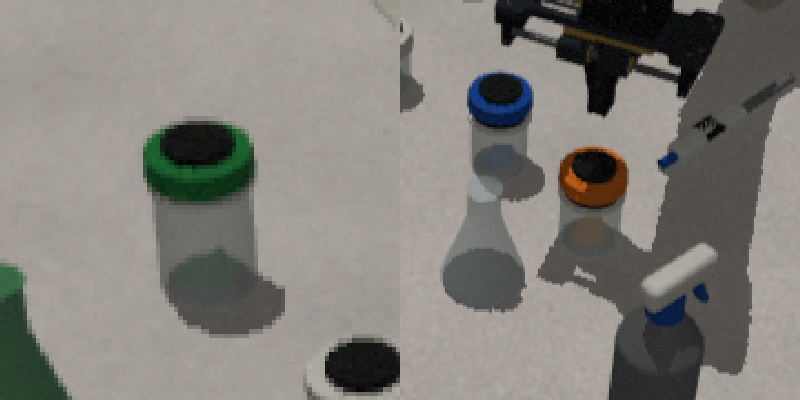

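The green lid is home with no neck showing. The tip is above the orange button and clear of the blue pot, flask and sprayer.

Call:
{"fn": "move_arm", "kwargs": {
  "targets": [
    [[0,0,1],[0,0,0],0],
    [[0,0,1.5],[0,0,0],0],
    [[0,0,1.5],[0,0,0],0],
    [[0,0,1.5],[0,0,0],0],
    [[0,0,0.7],[0,0,0],0],
    [[0,0,0.2],[0,0,0],0],
    [[0,0,0.2],[0,0,0],0],
    [[0,0,0.2],[0,0,0],0],
    [[0,0,0],[0,0,0],0]
  ]
}}

```text
time: 17.92
ee_pos: [0.5404, 0.254, 0.0739]
eef_rot: [0.977, 0.215, 0.0, 0.0]
ft_force: [0.5, 0.3, -0.1]
width: 0.0002
grip_force: 0.0
```

Call:
{"fn": "move_arm", "kwargs": {
  "targets": [
    [[0,0,0.2],[0,0,0],0],
    [[0,0,0.2],[0,0,0],0],
    [[0,0,0],[0,0,0],0]
  ]
}}

```text
time: 18.3
ee_pos: [0.5405, 0.2541, 0.07]
eef_rot: [0.977, 0.215, 0.0, -0.0]
ft_force: [0.5, 0.3, 3.0]
width: 0.0006
grip_force: 1.7
```

Call:
{"fn": "move_arm", "kwargs": {
  "targets": [
    [[0,0,0.2],[0,0,0],0],
    [[0,0,0],[0,0,0],0]
  ]
}}

```text
time: 18.55
ee_pos: [0.5405, 0.2541, 0.0679]
eef_rot: [0.977, 0.215, 0.0, -0.0]
ft_force: [-0.3, -0.3, 2.9]
width: 0.0004
grip_force: 1.8
```

Call:
{"fn": "move_arm", "kwargs": {
  "targets": [
    [[0,0,0.2],[0,0,0],0],
    [[0,0,0.2],[0,0,0],0],
    [[0,0,0],[0,0,0],0]
  ]
}}

```text
time: 18.92
ee_pos: [0.5404, 0.2541, 0.0637]
eef_rot: [0.977, 0.215, 0.0, -0.0]
ft_force: [1.2, 0.7, 3.1]
width: 0.0003
grip_force: 1.7
```

Call:
{"fn": "move_arm", "kwargs": {
  "targets": [
    [[0,0,0.2],[0,0,0],0],
    [[0,0,0],[0,0,0],0]
  ]
}}

```text
time: 19.18
ee_pos: [0.5405, 0.2541, 0.0619]
eef_rot: [0.977, 0.215, 0.0, 0.0]
ft_force: [0.1, -0.0, 6.4]
width: 0.0007
grip_force: 2.6
```

Call:
{"fn": "move_arm", "kwargs": {
  "targets": [
    [[0,0,0.2],[0,0,0],0],
    [[0,0,0],[0,0,0],0]
  ]
}}

```text
time: 19.42
ee_pos: [0.5406, 0.2541, 0.0602]
eef_rot: [0.977, 0.215, 0.0, 0.0]
ft_force: [-0.9, -0.7, 8.4]
width: 0.0
grip_force: 4.1
```

Orange is home. I'll back off straight up and check.

Call:
{"fn": "move_arm", "kwargs": {
  "targets": [
    [[0,0,-0.5],[0,0,0],0],
    [[0,0,-1.5],[0,0,0],0],
    [[0,0,-3],[0,0,0],0],
    [[0,0,-3],[0,0,0],0],
    [[0,0,-3],[0,0,0],0],
    [[0,0,0],[0,0,0],0],
    [[0,0,0],[0,0,0],0],
    [[0,0,0],[0,0,0],0]
  ]
}}

```text
time: 20.42
ee_pos: [0.5397, 0.2536, 0.1688]
eef_rot: [0.977, 0.215, -0.001, 0.0]
ft_force: [-0.3, -0.1, 0.1]
width: 0.0002
grip_force: 0.0
```

Run:
```python
from h import *
S=r.camera("side"); s=r.read_state(); print(s["time"],s["ft_force"],s["ee_pos"])
cv2.imwrite("pics/s6.png",cv2.resize(S["image"][130:390,190:450],(600,600),interpolation=2))
```

```text
20.475 [-0.64072571 -0.73120054 -0.07570356] [0.53980959 0.25366765 0.16889136]
```

View pics/s6.png

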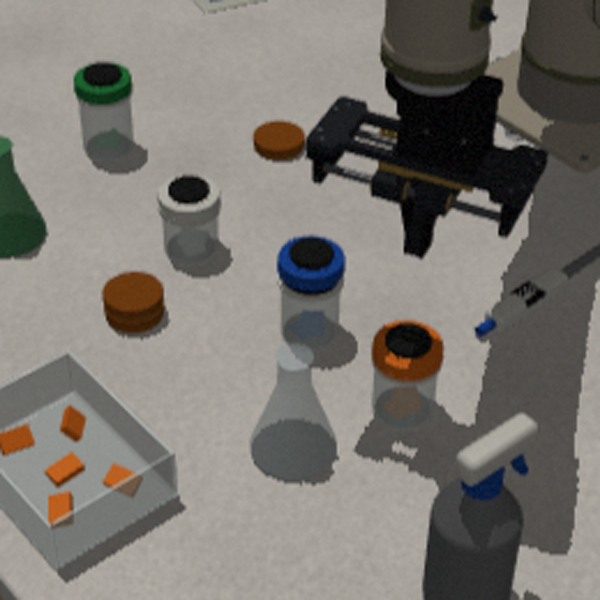

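The white, green and orange lids are home, the blue lid is still raised, nothing else has moved and the hand is clear.

```bash
python3 -c "
from bench import r
print(r.close_job())"
```

```text
the job is handed in; nothing more can be done
None
```

The white, green and orange lids were pressed home in that order at under 10 N each, the blue pot was left raised and untouched, and the job was handed in at about 20 s; no verdict was returned.

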